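# Third hand: drawer front held against a sprung fence

## Task

I am about to screw the bar pull onto the small white drawer front and need a third hand. Take the front out of its wooden rest, stand it upright on its long thin edge on the plywood jig, with its ends in line with the ends of the sprung fence, and press it flat against the fence so that the fence is pushed back about half of its 20 mm travel (black pointer over the green zone), gently, never driving the fence to its end stop. Finish while still holding and pressing it there steadily, without letting go, and leave the screwdriver, screw box, bar pull and tape measure alone.

Things in the scene. Friction and masses are not known exactly. Their poses are not given: they have to be found in the camera images.
- panel_centre (a point): Centre of the loose white drawer front, a board 16 mm thick (its x axis), 180 mm wide (y), 110 mm high (z), 0.2 kg. It starts leaning in the rest, z axis 20 deg from vertical, top nearer the robot than its foot (20 mm above the worktop). The rest touches its foot and lower 60 mm; the upper 50 mm is free on both faces. It must end upright, z axis up, either face to the fence.
- rest: The small fixed easel-like wooden rest the panel leans in, about 90 x 126 mm and 78 mm high. Origin on the worktop below the middle of the panel's foot; x axis away from the robot side, y along the panel's width.
- jig: The fixed plywood assembly jig: base 190 x 250 mm, its top 12 mm above the worktop; on it the sprung fence, a fixed block 54 mm high behind it, and a white/green/red scale at the fence's +y end. Origin on the worktop, x axis the way the fence gives (away from the robot side). Base from x = -85 to +105 mm; fence face at x = +20 mm when not pushed.
- fence_face (a point): Middle of the lower edge of the sprung fence's cork face, at the height of the jig base's top; moves with the fence. x axis: pressing direction, into the fence; y along it; z up. The fence is 180 mm long (as the panel), its top 55 mm above the base, 13 mm thick, so the upper 50 mm of a panel standing at it is free for fingers on both faces.
- fence (a joint): How far the sprung fence is pushed back, m: 0 at rest, 0.020 at its end stop. Spring of 600 N/m (0.6 N per mm: 6 N at 10 mm). White zone of the scale 0 to 6 mm, green 6 to 14 mm, red 14 to 20 mm.
- screwdriver: Bystander: cross-head screwdriver with orange handle, 196 mm long, 32 mm high, lying on the worktop. Origin below its middle.
- screw_box: Bystander: shut blue screw box 73 x 127 x 28 mm with a clear lid. Origin at the middle of its underside.
- pull: Bystander: loose metal bar pull, 31 x 138 x 10 mm, lying flat. Origin at the middle of its underside.
- tape_measure: Bystander: teal and black tape measure, 32 x 84 x 66 mm, standing. Origin at the middle of its underside.

How it is judged:
On the way:
1. the drawer front is out of the rest and upright (horizontal distance between panel_centre and rest above 0.12 m and angle between panel_centre's own z axis and vertical below 0.12 rad), for 0.1 s.
At the end, for the whole second after the job is handed in: Drawer front upright (4 deg) on its long edge on the jig base (4 mm), flat on the fence (4 deg, 3 mm), ends within 12 mm of the fence's ends; the robot still holds it and presses steadily, fence pushed back 6 to 14 mm (value of joint fence between 0.006 and 0.014 m and velocity of joint fence between -0.005 and 0.005 m/s and angle between panel_centre's own z axis and vertical below 0.07 rad and angle between the x axis of panel_centre and the x axis of fence_face, either way round below 0.07 rad and x of panel_centre in the frame of fence_face between -0.0115 and -0.005 m and y of panel_centre in the frame of fence_face between -0.012 and 0.012 m and z of panel_centre in the frame of fence_face between 0.051 and 0.059 m and contact force between panel and jig above 3 N and contact force between any of the fingers, the arm and panel above 1 N); the arm keeps its last pose, push and grip.
It fails at once if the fence was driven to its end stop (value of joint fence above 0.0192 m).
It fails at once if the drawer front was pressed hard against the jig (over 40 N) (contact force between panel and jig above 40 N).
It fails at once if a bystander was moved by more than 20 mm (distance of any of screwdriver, screw_box, pull, tape_measure from where it was at the start of the episode above 0.02 m).
It also fails if it takes over 48 s, if anything falls off the work surface, if the arm or the gripper's body presses on something with over 40 N, if the wrist force passes 120 N, or if a joint passes its speed limit or range.

## Robot

A 6-joint arm with a two-finger parallel gripper is mounted at the origin on a cart in front of the work surface, level with it; the furniture and walls round the work are solid. World frame = base frame: x ahead of the robot, y to its left, z up, the work surface at z = 0. Lengths are in m, angles in rad, forces in N, time in s.
With the tool pointing down it reaches from about 0.3 to 0.75 m from the base axis. Payload 8.5 kg.
Tool frame: the origin (TCP) lies on the centre line of the jaws, within the pads' length; the fingertips stand 19 mm ahead of it and the grasp point (between the pads) is the TCP; z points along the fingers, y is the line along which they close (so a half turn about z gives the same grasp; the last joint's range is limited). The gripper opens to 88 mm and grips with 3 to 60 N. Pads are 18 mm wide; open, the fingers measure 123 mm over their backs; the gripper's body (75 mm by 187 mm) begins 45 mm behind the grasp point.
Start: joints at [1.001, 0.381, 1.297, -0, 1.464, -0.215], TCP at [0.191, 0.516, 0.258] pointing down, gripper open.
Joint ranges: [-3.11, 3.11], [-0.89, 2.33], [0.22, 2.48], [-1.42, 4.56], [0.17, 2.85], [-2.88, 2.88]. Speed limits (rad/s): [2.39, 2.39, 3.14, 3.14, 3.14, 3.14].

## Interface

Orientations are given as a rotation vector (axis times angle).
In Python, from workcell import get_state, get_image, camera_info, job_done gives the robot as it stands.
- The arm moves only by the tool servo_tool, never from a script. Its argument "commands" is a list of rows, each a list of 5 numbers: the opening, from 0 (shut) to 1 (fully open), then the shift along the tool's x, y, z in cm, then the turn about the tool's z in rad. In form: [[claw, tx, ty, tz, roll], ...]. A call has 1 to 20 rows; each row shifts and turns the commanded pose from where the row before left it, along the tool's axes as they then stand; what a row does not reach is not made up. A row lasts 1/8 s, in which the tool goes at most 62.5 mm and 10.7 degrees, less where a joint would pass 70% of its speed; a pose out of reach is approached as far as the arm can. A call is refused whole if a number of a shift passes 6.25 or a number of a turn 0.188, either way. A call with a gripper value outside its range is refused whole. The fingers move at their own pace and stop on an object; "grip_force" is the grip in N (left out, the last holds). Time passes only in rows, so rows that do not move let the fingers close. It gives the time, the measured TCP pose, the force, the opening and the grip force at its end, in the units of the state.
- get_state(): the state, without advancing time (a new reading comes with each control period).
- get_image(name): name is "scene" or "top"; returns the picture (384x512x3 uint8, blue, green, red); there is no depth.
- camera_info(name): a dict with "vertical_fov" (degrees; the focal length in pixels is half the picture's height over the tangent of half this angle, whatever the lens; pixels are square), "cx", "cy" (the principal point, pixels), "rvec" (rotation vector, rad) and "tvec" (3), from world to camera coordinates, as OpenCV has them. Camera axes: x right, y down, z forward; pixel columns grow to the right and rows downward; lengths in m; the calibration is good to about 2 mm. A picture is of the moment at which its call begins. camera_info takes no time and is no camera call.
- job_done(): hands the job in; it is judged then, once.
The state is a dict: "time": time; "joints": joint angles; "qd": joint speeds; "tau": joint torques, N m; "eef_pos": TCP position; "ee_rot": TCP orientation; "wrist_force": force on the tool from outside, world axes, zero at the start; "moment": the same for the moment, N m; "opening": finger opening in m; "finger_force": force on a finger pad.
Only numpy, scipy, OpenCV 4.12 (cv2) and the standard library are available. Lean on these libraries where they do the work, as an engineer would, in place of code of your own. Each camera call takes 0.05 s, during which the arm holds its last target. There are 200 camera calls.

## Working session

There is one attempt and no reset: what is moved stays moved. The work goes in short steps, Python scripts to look and compute and a tool call to move; the robot and the scene stay as the last step left them, time stands still between calls to the robot, and variables do not carry over. Pictures are saved under pics/ and viewed, at most 11 in all, crops included, and the job is handed in when it is done.

Besides the shell and the picture viewer there is one more tool, called after "Emit:" by a JSON object that holds its "api" and its "payload". servo_tool: Moves the arm, as the interface text tells. Its arguments: {"type":"object","properties":{"commands":{"type":"array"},"grip_force":{"type":"number"}},"required":["commands"]}

```bash
mkdir -p pics; ls; python3 - <<'E'
from workcell import *
import cv2
for n in("scene","top"):
    cv2.imwrite(f"pics/{n}0.png",get_image(n)); print(camera_info(n))
print(get_state())
E
```

```text
pics
{'vertical_fov': 55.372657851980435, 'cx': 256.0555174379193, 'cy': 192.3381650688667, 'rvec': array([ 2.19928916, -1.53412383,  0.4004198 ]), 'tvec': array([-0.23903995,  0.52555184,  0.97888726])}
{'vertical_fov': 49.86964723677444, 'cx': 261.9353591447522, 'cy': 192.88847293870796, 'rvec': array([ 2.1521867 , -2.02699698,  0.23302199]), 'tvec': array([-0.06104302,  0.59928004,  1.34590814])}
{'time': 0.1, 'joints': array([ 1.00067800e+00,  3.81118058e-01,  1.29812309e+00, -5.31779763e-06,
        1.46357348e+00, -2.15310112e-01]), 'qd': array([ 0.00067452, -0.00135039, -0.00201878,  0.0006681 ,  0.00137656,
       -0.00066688]), 'tau': array([ 3.32098185e-03, -4.38654542e+01, -2.24909914e+01,  7.14268838e-02,
        3.42707103e-02, -9.78145181e-05]), 'eef_pos': array([0.19096851, 0.51555834, 0.25722603]), 'ee_rot': array([-5.54329981e-01, -3.09182989e+00,  1.77627615e-03]), 'wrist_force': array([-1.15657198,  0.68658558,  0.63090371]), 'moment': array([-0.01205632, -0.02731436, -0.0281715 ]), 'finger_force': 0.0, 'opening': 0.08830408341203459}
```

View pics/scene0.png

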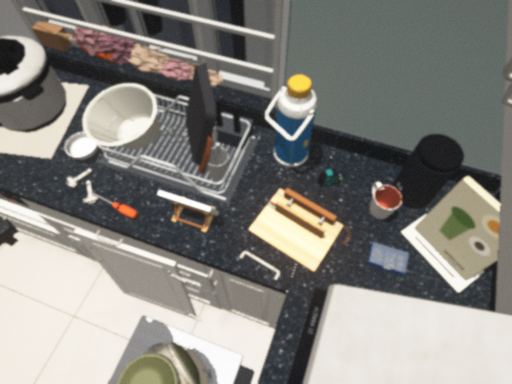

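View pics/top0.png

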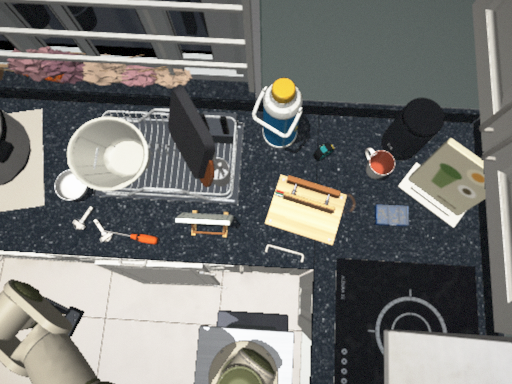

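The top view shows the white panel at about (205,220) with the rest just below it, and the jig around (307,210). I'll enlarge both views to read the corners.

```bash
cat > h.py <<'E'
import numpy as np, cv2
from workcell import *
class Cam:
    def __init__(s,n):
        c=camera_info(n); f=192/np.tan(np.radians(c['vertical_fov'])/2)
        s.K=np.array([[f,0,c['cx']],[0,f,c['cy']],[0,0,1]]); s.rv=np.array(c['rvec']); s.t=np.array(c['tvec'])
        s.R=cv2.Rodrigues(s.rv)[0]; s.C=-s.R.T@s.t; s.P=s.K@np.c_[s.R,s.t]
    def ray(s,p): 
        d=s.R.T@np.linalg.solve(s.K,[p[0],p[1],1]); return d/np.linalg.norm(d)
    def onz(s,p,z): d=s.ray(p); return s.C+d*(z-s.C[2])/d[2]
    def proj(s,X): return cv2.projectPoints(np.atleast_2d(np.array(X,float)),s.rv,s.t,s.K,None)[0][:,0]
S,T=Cam("scene"),Cam("top")
def tri(a,b):
    X=cv2.triangulatePoints(S.P,T.P,np.array(a,float).reshape(2,1),np.array(b,float).reshape(2,1)); return (X[:3]/X[3]).ravel()
E
python3 - <<'E'
from h import *
def crop(n,x0,y0,w,h,k,o):
    im=cv2.imread(f"pics/{n}0.png")[y0:y0+h,x0:x0+w]; cv2.imwrite(o,cv2.resize(im,None,fx=k,fy=k,interpolation=cv2.INTER_CUBIC))
crop("scene",150,180,200,95,4,"pics/sc.png")
crop("top",165,165,195,105,4,"pics/tc.png")
print(S.C,T.C, S.K[0,0],T.K[0,0])
for p in [(204,220),(307,210),(285,253),(148,240)]: print(T.onz(p,0))
E
```

```text
[ 0.05613179 -0.24286115  1.10879791] [ 0.27202653 -0.05405236  1.44824427] 365.9182229290221 412.97116722642033
[0.50773057 0.17596968 0.        ]
[ 0.565621   -0.18792263  0.        ]
[ 0.40858417 -0.11683949  0.        ]
[0.42505351 0.36610059 0.        ]
```

View pics/sc.png

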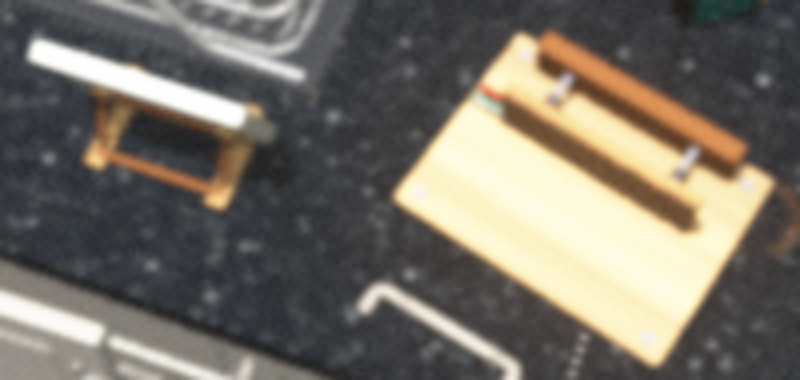

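View pics/tc.png

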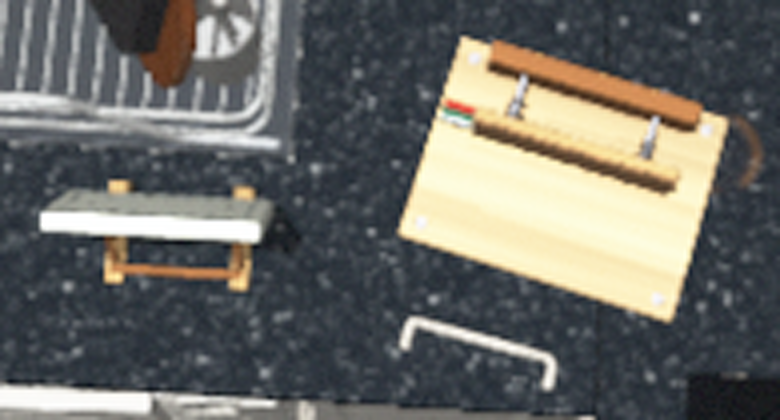

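The panel's white top edge runs from (40,222) to (260,232) in the top crop, with its grey far face beyond it. The jig corners are near (463,38), (727,118), (672,320) and (400,236), with the fence in front of the block and the scale at its left end. The bar pull sits close, in front of the jig.

```bash
python3 - <<'E'
from h import *
np.set_printoptions(precision=4,suppress=True)
for n,c,box in (("top",T,(165,200,245,240)),("scene",S,(150,180,222,220))):
    im=cv2.imread(f"pics/{n}0.png"); x0,y0,x1,y1=box
    sub=im[y0:y1,x0:x1].astype(int); big=cv2.resize(im[y0:y1,x0:x1],None,fx=8,fy=8,interpolation=cv2.INTER_CUBIC)
    hsv=cv2.cvtColor(big,cv2.COLOR_BGR2HSV)
    m=((hsv[...,2]>205)&(hsv[...,1]<45)).astype(np.uint8)
    k,l,st,ce=cv2.connectedComponentsWithStats(m); i=1+np.argmax(st[1:,4])
    r=cv2.minAreaRect(np.argwhere(l==i)[:,::-1].astype(np.float32))
    P=(cv2.boxPoints(r)+.5)/8-.5+[x0,y0]
    X=np.array([c.onz(p,.123) for p in P]); print(n,"edge px",P.tolist(),"\n",X, X.mean(0), [np.linalg.norm(X[j]-X[j-1]) for j in range(4)])
    x0,y0,x1,y1=(260,168,352,250) if n=="top" else (245,183,348,275)
    big=cv2.resize(im[y0:y1,x0:x1],None,fx=8,fy=8,interpolation=cv2.INTER_CUBIC)
    hsv=cv2.cvtColor(big,cv2.COLOR_BGR2HSV)
    m=((hsv[...,2]>150)&(hsv[...,0]>8)&(hsv[...,0]<32)&(hsv[...,1]>40)).astype(np.uint8)
    m=cv2.morphologyEx(m,cv2.MORPH_OPEN,np.ones((9,9)))
    k,l,st,ce=cv2.connectedComponentsWithStats(m); i=1+np.argmax(st[1:,4])
    pts=np.argwhere(l==i)[:,::-1].astype(np.float32)
    h=cv2.convexHull(pts)
    # rectify on z=.012 and fit rectangle
    W=np.array([c.onz((p+.5)/8-.5+[x0,y0],.012)[:2] for p in h[:,0]],np.float32)
    r=cv2.minAreaRect(W*1000); print("jig rect mm",r, cv2.boxPoints(r).tolist())
# fence top front/back edges in top view, crop px by eye, z=.067
f=lambda u,v:np.array([165+(u+.5)/4-.5,165+(v+.5)/4-.5])
for p in [(477,122),(672,182),(680,175),(480,112)]: print(T.onz(f(*p),.067))
E
```

```text
top edge px [[174.59605598449707, 222.20530319213867], [174.88568305969238, 216.82907104492188], [229.56747436523438, 219.7748908996582], [229.27784729003906, 225.151123046875]] 
 [[0.4748 0.2512 0.123 ]
 [0.4925 0.2522 0.123 ]
 [0.4934 0.0734 0.123 ]
 [0.4758 0.073  0.123 ]] [0.4841 0.1625 0.123 ] [np.float64(0.17824135789642473), np.float64(0.01772113239864711), np.float64(0.17879211966997458), np.float64(0.017656096539899097)]
jig rect mm ((570.2347412109375, -182.64161682128906), (252.77508544921875, 198.40875244140625), 75.4156494140625) [[442.40191650390625, -279.9765319824219], [634.4175415039062, -329.9368591308594], [698.0675659179688, -85.30670166015625], [506.05194091796875, -35.34637451171875]]
scene edge px [[156.45970153808594, 194.54254913330078], [158.4254379272461, 188.51933670043945], [211.87523651123047, 205.96320343017578], [209.9095001220703, 211.9864158630371]] 
 [[0.471  0.2481 0.123 ]
 [0.4924 0.2526 0.123 ]
 [0.4934 0.0703 0.123 ]
 [0.4726 0.0676 0.123 ]] [0.4823 0.1596 0.123 ] [np.float64(0.18053165057940462), np.float64(0.02190792848316375), np.float64(0.182317715315723), np.float64(0.021029565244172186)]
jig rect mm ((572.445556640625, -185.02767944335938), (255.66944885253906, 210.4478759765625), 75.24443817138672) [[438.1328125, -281.8464660644531], [641.640380859375, -335.4466552734375], [706.75830078125, -88.20889282226562], [503.250732421875, -34.60870361328125]]
[ 0.5993 -0.1007  0.067 ]
[ 0.5568 -0.2687  0.067 ]
[ 0.5633 -0.2754  0.067 ]
[ 0.6083 -0.1028  0.067 ]
```

Emit:
{"api": "servo_tool", "payload": {"commands": [[1,0,0,0,0.18],[1,0,0,0,0.18],[1,0,0,0,0.18],[1,0,0,0,0.18],[1,0,0,0,0.18],[1,0,0,0,0.18],[1,0,0,0,0.136],[1,-3.5,3,0,0],[1,-3.5,3,0,0],[1,-3.5,3,0,0],[1,-3.5,3,0,0],[1,-3.5,3,0,0],[1,-3.5,3,0,0],[1,-3.5,3,0,0],[1,-3.5,3,0,0],[1,-3.5,3,0,0],[1,-3.5,3,0,0],[1,0,0,0,0]], "grip_force": 10}}

```text
time: 2.35
eef_pos: [0.4924, 0.1637, 0.257]
ee_rot: [-2.225, -2.217, 0.001]
wrist_force: [-0.7, 0.3, -0.4]
opening: 0.088
finger_force: 0.0
```

```bash
python3 - <<'E'
from h import *
print(tri((225,198.7),(236,202.5)))
s=get_state();print(s['time'],s['eef_pos'],cv2.Rodrigues(s['ee_rot'])[0].round(3),s['wrist_force'])
E
```

```text
[0.56754106 0.06377254 0.04709177]
2.35 [0.49240885 0.16374248 0.25704158] [[ 0.004  1.    -0.001]
 [ 1.    -0.004 -0.   ]
 [-0.    -0.001 -1.   ]] [-0.70616661  0.29746491 -0.37106961]
```

The rack lip is low, about 5 cm, so the gripper clears it. I'll descend over the panel and grip gently.

Emit:
{"api": "servo_tool", "payload": {"commands": [[1,-0.2,-0.2,3,0],[1,0,0,3,0],[1,0,0,3,0],[1,0,0,3,0],[1,0,0,2,0],[1,0,0,1.5,0],[0.5,0,0,0,0],[0,0,0,0,0],[0,0,0,0,0],[0,0,0,0,0],[0,0,0,0,0],[0,0,0,0,0]], "grip_force": 10}}

```text
time: 3.85
eef_pos: [0.4896, 0.1637, 0.103]
ee_rot: [2.221, 2.221, 0.002]
wrist_force: [6.4, 0.3, 0.7]
opening: 0.0304
finger_force: 6.7
```

Emit:
{"api": "servo_tool", "payload": {"commands": [[0,0,0.2,-0.4,0],[0,0,0.2,-0.6,0],[0,0,0.2,-0.8,0],[0,0,0,-1,0],[0,0,0,-1,0],[0,0,0,0,0]], "grip_force": 12}}

```text
time: 4.6
eef_pos: [0.4954, 0.1638, 0.1419]
ee_rot: [2.22, 2.221, 0.003]
wrist_force: [2.7, 0.0, 1.8]
opening: 0.0198
finger_force: 12.0
```

Emit:
{"api": "servo_tool", "payload": {"commands": [[0,0,0,-1,0],[0,0,0,-1.5,0],[0,0,0,-1.5,0],[0,0,0,-1.5,0],[0,0,0,-1.5,0],[0,0,0,0,0],[0,0,0,0,0]], "grip_force": 25}}

```text
time: 5.48
eef_pos: [0.4943, 0.1637, 0.2098]
ee_rot: [-2.22, -2.22, 0.003]
wrist_force: [-0.0, 0.3, -2.0]
opening: 0.016
finger_force: 25.0
```

```bash
python3 - <<'E'
from h import *
a=[]
for n,(x0,y0,w,h) in (("top",(150,150,130,100)),("scene",(130,130,130,100))):
    im=get_image(n); cv2.imwrite(f"pics/{n}1.png",im); a.append(cv2.resize(im[y0:y0+h,x0:x0+w],None,fx=3,fy=3,interpolation=cv2.INTER_CUBIC))
cv2.imwrite("pics/c1.png",np.hstack(a))
E
```

```text
(no output)
```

View pics/c1.png

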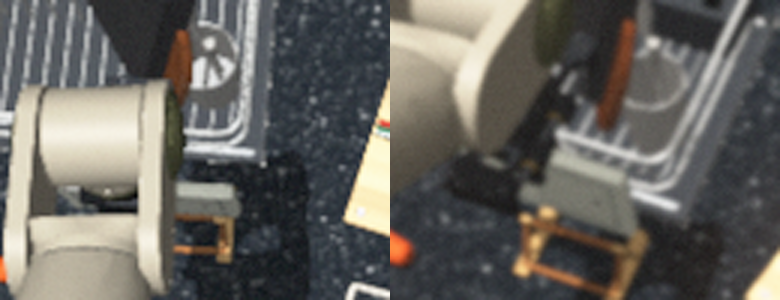

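The panel is held at 16 mm opening, looks upright and is out of the rest. In the scene half of the picture its right edge runs from about (622,178) to (637,235), and its lower left corner is near (520,195). I'll measure the panel in the gripper.

```bash
python3 - <<'E'
from h import *
np.set_printoptions(precision=4,suppress=True)
im=cv2.imread("pics/scene1.png"); x0,y0=170,172
big=cv2.resize(im[y0:y0+45,x0:x0+50],None,fx=8,fy=8,interpolation=cv2.INTER_CUBIC)
h=cv2.cvtColor(big,cv2.COLOR_BGR2HSV)
print(big[160,240],big[200,300],h[200,300])
m=((abs(h[...,2].astype(int)-int(h[200,300,2]))<35)&(h[...,1]<60)).astype(np.uint8)
m=cv2.morphologyEx(m,cv2.MORPH_OPEN,np.ones((15,15)))
k,l,st,ce=cv2.connectedComponentsWithStats(m); i=l[200,300]
c,_=cv2.findContours((l==i).astype(np.uint8),cv2.RETR_EXTERNAL,cv2.CHAIN_APPROX_NONE)
a=cv2.approxPolyDP(c[0],14,True)[:,0]
for p in a:
    q=(p+.5)/8-.5+[x0,y0]; d=S.ray(q); X=S.C+d*(.4863-S.C[0])/d[0]; print(q,X)
v=big.copy(); cv2.drawContours(v,c,-1,(0,0,255),1); cv2.imwrite("pics/m1.png",v)
E
```

```text
[103 112 112] [110 120 120] [ 30  21 120]
[173.3125 192.3125] [0.4863 0.1925 0.145 ]
[174.4375 197.0625] [0.4863 0.1958 0.1133]
[209.9375 207.8125] [0.4863 0.0738 0.1214]
[213.0625 196.3125] [0.4863 0.0534 0.2055]
[209.6875 194.8125] [0.4863 0.0635 0.2079]
[208.8125 189.8125] [0.4863 0.0625 0.2366]
[219.4375 190.4375] [0.4863 0.0289 0.253 ]
[219.4375 184.0625] [0.4863 0.0252 0.2884]
[189.8125 177.1875] [0.4863 0.1136 0.2742]
[192.5625 181.9375] [0.4863 0.1093 0.2521]
[206.8125 186.9375] [0.4863 0.0667 0.2497]
[206.6875 190.1875] [0.4863 0.0697 0.2303]
[182.1875 183.9375] [0.4863 0.1474 0.2198]
[180.5625 191.0625] [0.4863 0.1628 0.1702]
```

View pics/m1.png

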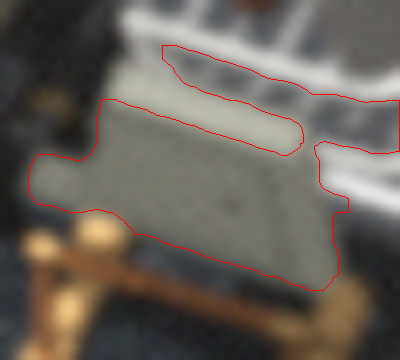

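The near face is outlined: lower edge from (45,205) to (325,290), upper face edge from (105,98) to (295,155).

```bash
python3 - <<'E'
from h import *
for p in [(45,205),(140,233),(325,290),(105,98),(290,155)]:
    q=(np.array(p)+.5)/8-.5+[170,172]; d=S.ray(q); print(p,(S.C+d*(.4863-S.C[0])/d[0]).round(4))
E
```

```text
(45, 205) [0.4863 0.193  0.1143]
(140, 233) [0.4863 0.1514 0.1177]
(325, 290) [0.4863 0.0729 0.122 ]
(105, 98) [0.4863 0.1455 0.2216]
(290, 155) [0.4863 0.0733 0.224 ]
```

Emit:
{"api": "servo_tool", "payload": {"commands": [[0,0,0,0,0],[0,-1.5,0.25,0,0],[0,-2.5,0.4,0,0],[0,-3,0.45,0,0],[0,-3,0.45,0,0],[0,-3,0.45,0,0],[0,-3,0.45,0,0],[0,-3,0.45,0,0],[0,-3,0.45,0,0],[0,-3,0.45,0,0],[0,-3,0.45,0,0],[0,-2.5,0.4,0,0],[0,-2,0.3,0,0],[0,-1,0.12,0,0],[0,0,0,0,0.08],[0,0,0,0,0.09],[0,0,0,0,0.08],[0,0,0,0,0],[0,0,0,0,0]], "grip_force": 40}}

```text
time: 7.95
eef_pos: [0.5457, -0.1711, 0.2108]
ee_rot: [-2.479, -1.929, 0.0]
wrist_force: [0.3, -0.5, -1.8]
opening: 0.0159
finger_force: 40.0
```

```bash
python3 - <<'E'
from h import *
a=[]
for n,(x0,y0,w,h) in (("top",(250,150,120,110)),("scene",(235,150,120,130))):
    im=get_image(n); cv2.imwrite(f"pics/{n}2.png",im); a.append(cv2.resize(cv2.resize(im[y0:y0+h,x0:x0+w],None,fx=3.3,fy=3.3,interpolation=cv2.INTER_CUBIC),(396,430)))
cv2.imwrite("pics/c2.png",np.hstack(a))
s=get_state();R=cv2.Rodrigues(s['ee_rot'])[0]; print(s['eef_pos'],R.round(4))
o=np.array([.557,-.1795]);yw=-.253;x=np.array([np.cos(yw),np.sin(yw)]);y=np.array([-x[1],x[0]])
d=s['eef_pos'][:2]-o;print("jig xy",d@x,d@y, "panel yaw err",np.arctan2(R[1,1],R[0,1])-yw)
E
```

```text
[ 0.5457304  -0.17118612  0.21076603] [[ 2.463e-01  9.692e-01 -0.000e+00]
 [ 9.692e-01 -2.463e-01  1.000e-04]
 [ 0.000e+00 -1.000e-04 -1.000e+00]]
jig xy -0.012991887182570263 0.005228327870852374 panel yaw err 0.004153746481284165
```

View pics/c2.png

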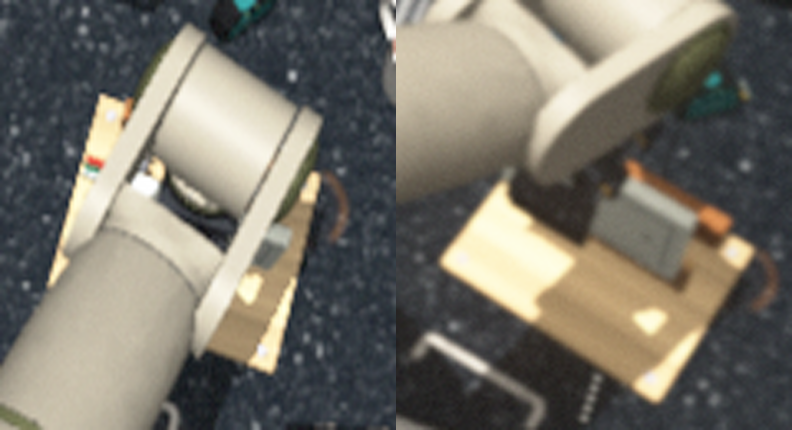

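The panel hangs level above the jig base, in front of the fence, in both halves. I'll shift 4 mm sideways and descend.

Emit:
{"api": "servo_tool", "payload": {"commands": [[0,-0.4,0,1,0],[0,0,0,2,0],[0,0,0,2,0],[0,0,0,2,0],[0,0,0,1.5,0],[0,0,0,1,0],[0,0,0,0.5,0],[0,0,0,0,0],[0,0,0,0,0]]}}

```text
time: 9.18
eef_pos: [0.545, -0.1752, 0.1113]
ee_rot: [2.48, 1.927, 0.001]
wrist_force: [0.6, -0.1, -1.1]
opening: 0.0158
finger_force: 40.0
```

```bash
python3 - <<'E'
from h import *
im=get_image("scene"); cv2.imwrite("pics/scene3.png",im)
cv2.imwrite("pics/c3.png",cv2.resize(im[190:275,255:350],None,fx=6,fy=6,interpolation=cv2.INTER_CUBIC))
s=get_state();print(s['eef_pos'],s['wrist_force'],s['moment'])
E
```

```text
[ 0.54497373 -0.17524452  0.11124996] [-0.22014483  0.2718155  -1.28456707] [-0.12391061  0.05502237  0.01278911]
```

View pics/c3.png

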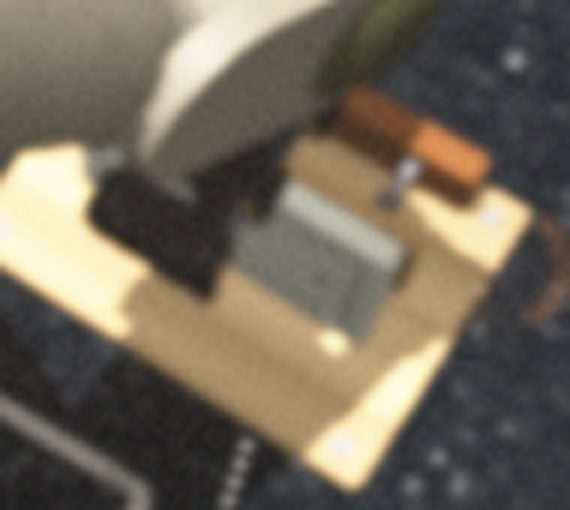

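Emit:
{"api": "servo_tool", "payload": {"commands": [[0,0,0,0.1,0],[0,0,0,0.1,0],[0,0,0,0.1,0],[0,0,0,0,0]]}}

```text
time: 9.72
eef_pos: [0.5447, -0.1751, 0.1077]
ee_rot: [-2.481, -1.927, 0.0]
wrist_force: [0.7, -0.9, -1.4]
opening: 0.0156
finger_force: 40.0
```

Emit:
{"api": "servo_tool", "payload": {"commands": [[0,0,0,0.1,0],[0,0,0,0.1,0],[0,0,0,0,0]]}}

```text
time: 10.1
eef_pos: [0.5448, -0.1752, 0.1059]
ee_rot: [2.481, 1.927, 0.0]
wrist_force: [0.5, 0.4, -0.8]
opening: 0.0157
finger_force: 40.0
```

Emit:
{"api": "servo_tool", "payload": {"commands": [[0,0,0,0.1,0],[0,0,0,0.1,0],[0,0,0,0,0]]}}

```text
time: 10.48
eef_pos: [0.5453, -0.1751, 0.1053]
ee_rot: [2.479, 1.926, 0.002]
wrist_force: [-2.2, 4.4, 11.6]
opening: 0.0157
finger_force: 40.0
```

Emit:
{"api": "servo_tool", "payload": {"commands": [[0,0,0,0.1,0],[0,0,0,0,0],[0,0,0,0,0]]}}

```text
time: 10.85
eef_pos: [0.5454, -0.1751, 0.1052]
ee_rot: [2.478, 1.926, 0.002]
wrist_force: [-4.5, 4.7, 19.4]
opening: 0.0159
finger_force: 40.1
```

Emit:
{"api": "servo_tool", "payload": {"commands": [[0,0,0,0.1,0],[0,0,0,0,0],[0,0,0,0,0]]}}

```text
time: 11.22
eef_pos: [0.5456, -0.1752, 0.1052]
ee_rot: [2.477, 1.925, 0.003]
wrist_force: [-5.3, 6.0, 27.6]
opening: 0.0155
finger_force: 40.1
```

```bash
python3 - <<'E'
from h import *
s=get_state();R=cv2.Rodrigues(s['ee_rot'])[0]
print(s['wrist_force'],s['moment'],"tool frame F,M",R.T@s['wrist_force'],R.T@s['moment'],s['eef_pos'])
im=get_image("scene"); cv2.imwrite("pics/scene4.png",im)
b=cv2.resize(im[215:255,290:326],None,fx=14,fy=14,interpolation=cv2.INTER_CUBIC)
cv2.imwrite("pics/c4.png",b)
E
```

```text
[-5.3394482   5.98934416 27.63982729] [0.72399653 1.33913381 0.00943445] tool frame F,M [  4.45782843  -6.5285005  -27.67396701] [ 1.47644969  0.37087826 -0.00921723] [ 0.54561062 -0.17518115  0.10524593]
```

View pics/c4.png

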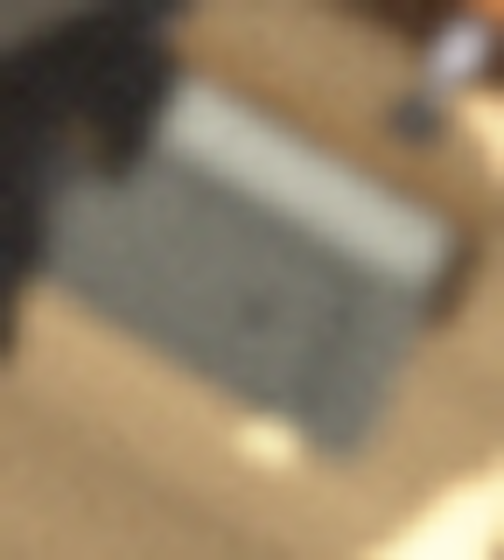

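The near face is standing on the base, with its lower right corner at about (345,455). The wrist moment says the contact is near mid-edge, so it sits flat. I'll relieve the downward force.

Emit:
{"api": "servo_tool", "payload": {"commands": [[0,0,0,-0.1,0],[0,0,0,-0.1,0],[0,0,0,-0.07,0],[0,0,0,0,0]]}}

```text
time: 11.78
eef_pos: [0.5453, -0.1751, 0.1053]
ee_rot: [2.48, 1.926, 0.002]
wrist_force: [-0.3, 3.5, 8.8]
opening: 0.0159
finger_force: 40.0
```

```bash
python3 - <<'E'
from h import *
q=np.array([345,455])/14+[290,215];print(S.onz(q,.012))
s=get_state();R=cv2.Rodrigues(s['ee_rot'])[0]
print(s['eef_pos'],"tool F,M",R.T@s['wrist_force'],R.T@s['moment'],R.round(4))
o=np.array([.557,-.1795]);yw=-.253;x=np.array([np.cos(yw),np.sin(yw)]);y=np.array([-x[1],x[0]])
d=s['eef_pos'][:2]-o;print("jig xy",d@x,d@y,"corner",(S.onz(q,.012)[:2]-o)@x,(S.onz(q,.012)[:2]-o)@y)
E
```

```text
[ 0.51831721 -0.26158594  0.012     ]
[ 0.54526705 -0.17511932  0.10527019] tool F,M [ 3.27571153 -1.12107686 -8.8367665 ] [ 0.15644055  0.19274968 -0.01226189] [[ 2.473e-01  9.689e-01  1.800e-03]
 [ 9.689e-01 -2.473e-01 -5.000e-04]
 [-1.000e-04  1.800e-03 -1.000e+00]]
jig xy -0.012455969602563389 0.001304354594777487 corner -0.016904457729647406 -0.08915547757072201
```

Emit:
{"api": "servo_tool", "payload": {"commands": [[0,0,0.3,0,0],[0,0,0.4,0,0],[0,0,0.4,0,0],[0,0,0.4,0,0],[0,0,0.4,0,0],[0,0,0.2,0,0],[0,0,0,0,0],[0,0,0,0,0]]}}

```text
time: 12.78
eef_pos: [0.5648, -0.1803, 0.1053]
ee_rot: [-2.481, -1.927, 0.001]
wrist_force: [-4.7, 1.9, 10.2]
opening: 0.0157
finger_force: 40.1
```

Emit:
{"api": "servo_tool", "payload": {"commands": [[0,0,0.15,-0.06,0],[0,0,0.15,0,0],[0,0,0.15,0,0],[0,0,0.15,0,0],[0,0,0,0,0],[0,0,0,0,0]]}}

```text
time: 13.52
eef_pos: [0.5709, -0.1819, 0.1053]
ee_rot: [2.481, 1.927, -0.001]
wrist_force: [-2.7, 1.3, 6.6]
opening: 0.0157
finger_force: 40.0
```

Emit:
{"api": "servo_tool", "payload": {"commands": [[0,0,0.15,0,0],[0,0,0.15,0,0],[0,0,0,0,0],[0,0,0,0,0]]}}

```text
time: 14.02
eef_pos: [0.5732, -0.1825, 0.1053]
ee_rot: [-2.48, -1.926, 0.002]
wrist_force: [-4.9, 1.2, 6.8]
opening: 0.0157
finger_force: 40.1
```

Emit:
{"api": "servo_tool", "payload": {"commands": [[0,0,0.1,0,0],[0,0,0.15,0,0],[0,0,0.15,0,0],[0,0,0.1,0,0],[0,0,0,0,0],[0,0,0,0,0]]}}

```text
time: 14.78
eef_pos: [0.5773, -0.1836, 0.1054]
ee_rot: [-2.479, -1.925, 0.004]
wrist_force: [-9.2, 2.9, 10.2]
opening: 0.0157
finger_force: 40.2
```

```bash
python3 - <<'E'
from h import *
a=[]
for n,(x0,y0) in (("top",(262,170)),("scene",(250,180))):
    im=get_image(n); cv2.imwrite(f"pics/{n}5.png",im); a.append(cv2.resize(im[y0:y0+75,x0:x0+80 if n=="top" else x0+80],None,fx=5,fy=5,interpolation=cv2.INTER_CUBIC))
cv2.imwrite("pics/c5.png",np.hstack(a))
s=get_state();R=cv2.Rodrigues(s['ee_rot'])[0]
print(s['eef_pos'],"tool F,M",R.T@s['wrist_force'],R.T@s['moment'],R.round(4))
o=np.array([.557,-.1795]);yw=-.253;x=np.array([np.cos(yw),np.sin(yw)]);y=np.array([-x[1],x[0]])
d=s['eef_pos'][:2]-o;print("jig xy",d@x,d@y)
E
```

```text
[ 0.57725532 -0.1835626   0.10534877] tool F,M [  0.29655193  -8.69361475 -11.06589459] [ 1.95921113 -0.35356687  0.13057682] [[ 2.474e-01  9.689e-01 -3.900e-03]
 [ 9.689e-01 -2.474e-01  8.000e-04]
 [-2.000e-04 -4.000e-03 -1.000e+00]]
jig xy 0.020627412948779487 0.0011368335440305676
```

View pics/c5.png

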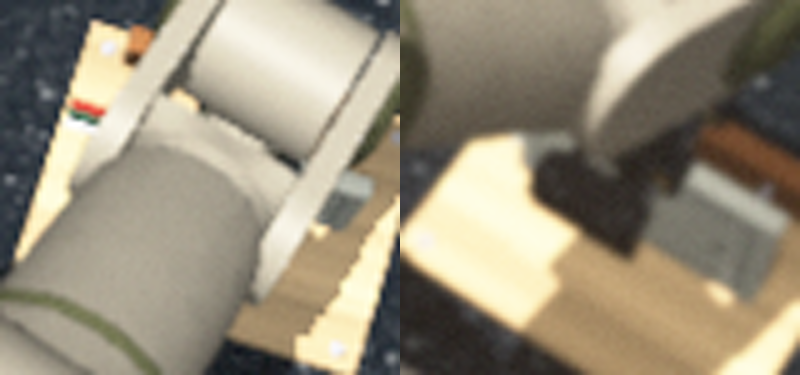

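Both geometry and force put the fence at about 8 mm. In the top half the scale is visible at (88,110). I'll add 1.5 mm of push, ease the downward load, and compare the scale with its start image.

Emit:
{"api": "servo_tool", "payload": {"commands": [[0,0,0.08,-0.05,0],[0,0,0.08,0,0],[0,0,0,0,0],[0,0,0,0,0],[0,0,0,0,0],[0,0,0,0,0]]}}

```text
time: 15.62
eef_pos: [0.5786, -0.1839, 0.1054]
ee_rot: [-2.478, -1.925, 0.005]
wrist_force: [-8.5, 1.1, 7.7]
opening: 0.0154
finger_force: 40.1
```

```bash
python3 - <<'E'
from h import *
ims=[get_image("top") for _ in range(6)]; im=np.mean(ims,0).astype(np.uint8); cv2.imwrite("pics/top6.png",im)
f=lambda i:cv2.resize(i[183:200,270:292],None,fx=18,fy=18,interpolation=cv2.INTER_CUBIC)
cv2.imwrite("pics/c6.png",np.hstack([f(cv2.imread("pics/top0.png")),f(im)]))
s=get_state();R=cv2.Rodrigues(s['ee_rot'])[0]
print(s['time'],s['eef_pos'],"tool F,M",R.T@s['wrist_force'],R.T@s['moment'])
o=np.array([.557,-.1795]);yw=-.253;x=np.array([np.cos(yw),np.sin(yw)]);y=np.array([-x[1],x[0]])
d=s['eef_pos'][:2]-o;print("jig xy",d@x,d@y)
# expected pixels of fence end top front edge (jig y=90,z=.067) at deflections 0,5,10,15
for e in(0,5,10,15): print(e,[((T.proj(np.r_[o+x*(.02+e/1000)+y*yy,.067])[0]-[270,183]+.5)*18).round(0) for yy in(.09,.10)])
E
```

```text
15.925 [ 0.57863643 -0.18392465  0.10536804] tool F,M [-0.15879263 -8.59970862 -7.43983867] [ 1.8458449  -0.37117392  0.10295893]
jig xy 0.022055183252336658 0.0011320088198894906
0 [array([241., 228.]), array([191., 213.])]
5 [array([249., 204.]), array([199., 189.])]
10 [array([257., 180.]), array([207., 164.])]
15 [array([265., 156.]), array([215., 140.])]
```

View pics/c6.png

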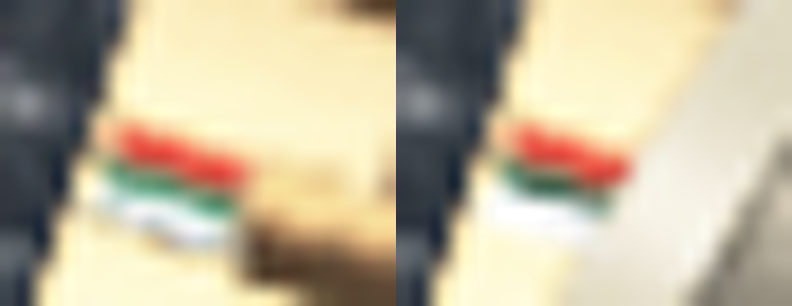

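The scale's green zone is now darkened by the pointer at about (550,185). At the start it lay at the front of the white zone. Force is steady at about 8.6 N and the TCP is at jig x = 22 mm, which matches a fence travel of about 10 mm. Handing in.

```bash
python3 -c "
from workcell import *
print(job_done())"
```

```text
the job is handed in; nothing more can be done
None
```

I handed the job in at about 16 s with the drawer front standing on the jig, its ends in line with the fence to within about 2 mm, still gripped at 40 N. By camera and force the fence is pushed back about 10 mm, with the pointer over green; the verdict was not shown.

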